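Pack the aquarium supply tray and slide it home

TASK

Pack the white ceramic cave, the blue-capped glass jar and the red-capped yellow food tub into the black pull-out tray, standing upright in one tight row flat on its floor, and leave the tray slid fully home against its stop in the caddy. Lower the glass jar into the tray gently instead of dropping it, and leave the amber bottle, the orange scoop and the blue suction clip where they are.

Things in the scene. Friction and masses are not known exactly. Their poses are not given: they have to be found in the camera images.
- caddy: Low white fixed sled that carries the tray: 225 mm along x, 242 mm along y, base 10 mm thick, 24 mm high side rails and a 45 mm high back wall at +x. Origin on the table below the tray's centre when the tray is home. Its x axis points away from the robot (the way the tray slides home), z up. The base reaches from x = -170 to +55 mm in its frame.
- tray (a joint): Slide of the black tray in the caddy, m: 0 = fully home, grows to 0.12 as the tray comes out along the caddy's -x; starts partly out, moves stiffly (about 4 N) and stays where left.
- tray_in (a point): Centre of the tray's inner floor (16 mm above the table); moves with the tray; axes as the caddy's. The black open tray is inside 70 mm (x) by 208 mm (y), walls 4 mm thick and 36 mm high above this floor. A white grip plate, 70 mm wide (y) and 22 mm high, sits on the middle of the front wall: its front face is 45 mm from this point along -x and spans z = 12 to 34 mm above this floor.
- cave: White ceramic cave, a block 62 mm (x) by 72 mm (y) by 80 mm high with a 38 mm wide, 46 mm high arched mouth in its +x face; solid from 46 mm up. Origin: centre of its underside, z up. 0.35 kg. It fits the tray only with its 72 mm side along the tray's length.
- jar: Clear glass specimen jar with a blue cap, 62 mm diameter, 95 mm high (the cap is the top 21 mm, flush with the glass). Origin: centre of its underside, z up. 0.22 kg.
- tub: Yellow food tub with a red cap and plain white band, 60 mm diameter, 88 mm high. Origin: centre of its underside, z up. 0.18 kg.
- bottle: Amber bottle with black cap, 52 mm diameter, 105 mm high, a bystander. Origin: centre of its underside.
- scoop: Small orange scoop, 150 mm long, 30 mm high, a bystander. Origin: underside, where handle (-x) meets bowl (+x).
- clip: Blue suction cup clip, 50 mm diameter, 38 mm high, a bystander. Origin: centre of its underside.
Not all that is in view belongs to the job. What is shaped like the jar but turquoise is not meant.

How it is judged:
By the outcome, as a careful person would: the job done as asked, in the order asked, and still so for the second after the job is handed in, with the robot touching nothing.
It also fails if it takes over 72 s, if anything falls off the work surface, if the arm or the gripper's body presses on something with over 40 N, if the wrist force passes 120 N, or if a joint passes its speed limit or range.

ROBOT

A 7-joint arm with a two-finger parallel gripper is mounted at the origin on the work surface. World frame = base frame: x ahead of the robot, y to its left, z up, the work surface at z = 0. Lengths are in m, angles in rad, forces in N, time in s.
With the tool pointing down it reaches from about 0.4 to 0.85 m from the base axis. Payload 10.4 kg.
Tool frame: the origin (TCP) lies at the very end of the fingers, on their centre line; the grasp point (between the pads) lies 19 mm behind it; z points along the fingers, y is the line along which they close (so a half turn about z gives the same grasp; the last joint's range is limited). The gripper opens to 87 mm and grips with 3 to 60 N. Pads are 19 mm wide; open, the fingers measure 117 mm over their backs; the gripper's body (75 mm by 190 mm) begins 51 mm behind the grasp point.
Start: joints at [1.08, 0.332, -0.065, 1.46, 0.022, 1.35, -0.088], TCP at [0.282, -0.558, 0.223] pointing down, gripper open.
Joint ranges: [-2.6, 2.6], [-0.5, 2.12], [-1.47, 1.34], [0.16, 2.42], [-1.27, 4.41], [0.06, 2.06], [-2.6, 2.6]. Speed limits (rad/s): [2.22, 2.22, 2.79, 2.79, 3.14, 3.14, 3.14].

INTERFACE

Orientations are given as a unit quaternion [x, y, z, w].
In Python, from bench import * gives the robot as it stands.
- The arm moves only by the tool carry_out, never from a script. Its argument "deltas" is a list of rows, each an object with "hand": the finger opening in mm, from 0 to 87; "dp": the shift along the tool's x, y, z each as a share of 250 mm, from -1 to 1, a list of three; "spin": the turn about the tool's z as a share of pi rad, from -1 to 1. In form: [{"hand": hand, "dp": [dx, dy, dz], "spin": spin}, ...]. A call has 1 to 20 rows; each row is the pose to reach, as a shift and turn from the pose commanded when the call began, along the tool's axes at that moment, turning the shorter way round; what a row does not reach only later rows make up. A row lasts 1/10 s, in which the tool goes at most 50 mm and 8.59 degrees, less where a joint would pass 70% of its speed; a pose out of reach is approached as far as the arm can. A call with a number of a shift or a turn outside -1 to 1 is refused whole. A call with a gripper value outside its range is refused whole. The fingers move at their own pace and stop on an object; "force" is the grip in N (left out, the last holds). Time passes only in rows, so rows that repeat a pose let the fingers close. It gives the time, the measured TCP pose, the force, the opening and the grip force at its end, in the units of the state.
- read_state(): the state, without advancing time (a new reading comes with each control period).
- camera(name): name is "scene" or "side" or "wrist"; returns the picture (480x640x3 uint8, red, green, blue); there is no depth.
- get_calibration(name): a dict with "fx", "fy", "cx", "cy" (pixels), "R" (3x3) and "t" (3): a world point X has camera coordinates R X + t; the wrist camera has in their place "mount" (4x4, takes a point from camera to tool coordinates, whose origin is the TCP and whose axes are the flange's). Camera axes: x right, y down, z forward; pixel columns grow to the right and rows downward; lengths in m; the calibration is good to about 2 mm. A picture is of the moment at which its call begins: read the wrist's pose just before it. get_calibration takes no time and is no camera call.
- close_job(): hands the job in; it is judged then, once.
The state is a dict: "time": time; "joint_positions": joint angles; "joint_vel": joint speeds; "joint_torque": joint torques, N m; "ee_pos": TCP position; "eef_rot": TCP orientation; "ft_force": force on the tool from outside, world axes, zero at the start; "torque": the same for the moment, N m; "width": finger opening in m; "grip_force": force on a finger pad.
Only numpy, scipy, OpenCV 4.12 (cv2) and the standard library are available. Lean on these libraries where they do the work, as an engineer would, in place of code of your own. Each camera call takes 0.05 s, during which the arm holds its last target. There are 200 camera calls.

## Working session

There is one attempt and no reset: what is moved stays moved. The work goes in short steps, Python scripts to look and compute and a tool call to move; the robot and the scene stay as the last step left them, time stands still between calls to the robot, and variables do not carry over. Pictures are saved under pics/ and viewed, at most 13 in all, crops included, and the job is handed in when it is done.

Besides the shell and the picture viewer there is one more tool, called as name(argument=value, ...), one argument or row to a line, values as JSON. carry_out: Moves the arm, as the interface text tells. Its arguments: {"type":"object","properties":{"deltas":{"type":"array","items":{"type":"object","properties":{"hand":{"type":"number"},"dp":{"type":"array","items":{"type":"number","minimum":-1,"maximum":1}},"spin":{"type":"number","minimum":-1,"maximum":1}}}},"force":{"type":"number"}},"required":["deltas"]}

```bash
mkdir -p pics; ls; python3 - <<'E'
from bench import *
import cv2
s=read_state();print(s)
for n in ("scene","side"):
    cv2.imwrite(f"pics/{n}0.png",cv2.cvtColor(camera(n),cv2.COLOR_RGB2BGR));print(n,get_calibration(n))
print(get_calibration("wrist"))
E
```

```text
pics
{'time': 0.0, 'joint_positions': array([ 1.08038549,  0.33287575, -0.0646778 ,  1.46097411,  0.02159451,
        1.34991521, -0.08852345]), 'joint_vel': array([-6.49726358e-04,  8.65353051e-05, -2.22932656e-04,  1.43463363e-04,
        2.04961614e-03,  1.42968564e-03,  9.87580740e-04]), 'joint_torque': array([ 6.33471882e-04, -6.23250961e+01,  2.50170229e-02, -3.89888620e+01,
       -6.13421900e-02,  4.00051929e-02,  1.33434278e-04]), 'ee_pos': array([ 0.28163217, -0.55749227,  0.22173581]), 'eef_rot': array([ 9.72771136e-01,  2.31766632e-01, -2.06201484e-04, -7.09270011e-04]), 'ft_force': array([0.62010576, 0.17900916, 0.25939407]), 'torque': array([-0.02445155,  0.01244445,  0.01018403]), 'grip_force': 0.0, 'width': 0.08699909327980508}
scene {'fx': 620.8668556158722, 'fy': 620.8668556158722, 'cx': 326.73769338231585, 'cy': 246.0955402630916, 'R': array([[-0.67006869,  0.74228936,  0.00380259],
       [ 0.44407365,  0.40496213, -0.79925231],
       [-0.59481639, -0.53386532, -0.60098359]]), 't': array([ 0.3499905 , -0.20447693,  1.56696113])}
side {'fx': 558.4203294344038, 'fy': 558.4203294344038, 'cx': 323.2376196034403, 'cy': 236.46347699149243, 'R': array([[-0.95329107, -0.30145104,  0.01906312],
       [-0.22203451,  0.65656389, -0.72084987],
       [ 0.20478479, -0.69141241, -0.69282903]]), 't': array([0.46447643, 0.16096361, 0.93956863])}
{'fx': 371.7148031060162, 'fy': 371.7148031060162, 'cx': 318.35667498671415, 'cy': 239.4828112758874, 'mount': array([[ 4.34272680e-04, -9.62462730e-01, -2.71413530e-01,
         7.42001129e-02],
       [ 9.99999872e-01,  4.88180955e-04, -1.31103820e-04,
        -1.09461581e-03],
       [ 2.58681457e-04, -2.71413439e-01,  9.62462819e-01,
        -1.61938907e-01],
       [ 0.00000000e+00,  0.00000000e+00,  0.00000000e+00,
         1.00000000e+00]])}
```

View pics/scene0.png

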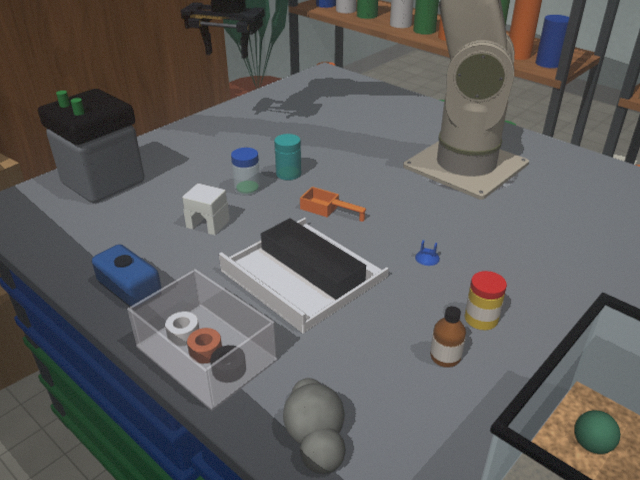

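View pics/side0.png

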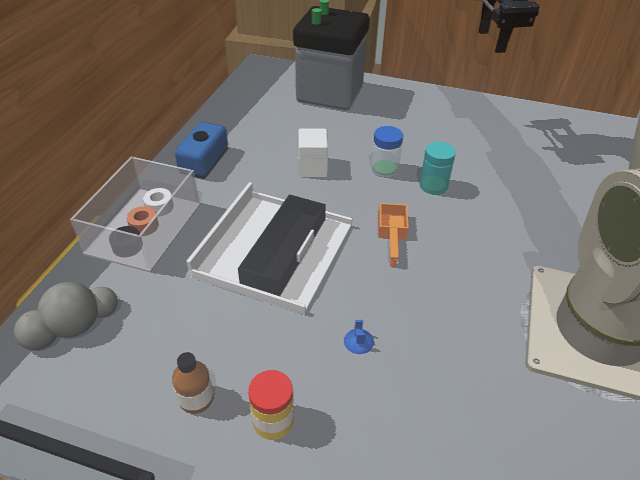

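The scene view shows the cave (206,208), jar (245,170), turquoise decoy (288,157), tub (486,300), tray (313,257), scoop (330,203), clip (428,255) and bottle (448,340). The side view shows the same objects; the tray's grip plate is at (306,246). Next I'll enlarge both views to read the points precisely.

```bash
cat > h.py <<'E'
from bench import *
import cv2, numpy as np
from scipy.optimize import least_squares
from scipy.spatial.transform import Rotation as Ro
C={n:get_calibration(n) for n in("scene","side")}
def ray(c,uv):
    d=c["R"].T@np.array([(uv[0]-c["cx"])/c["fx"],(uv[1]-c["cy"])/c["fy"],1.]);return -c["R"].T@c["t"],d
def onz(c,uv,z):
    o,d=ray(c,uv);return o+d*(z-o[2])/d[2]
def proj(c,X):
    p=np.atleast_2d(X)@np.array(c["R"]).T+c["t"];return p[:,:2]/p[:,2:]*[c["fx"],c["fy"]]+[c["cx"],c["cy"]]
def wristcal(s):
    c=dict(get_calibration("wrist"));M=c["mount"];Rt=Ro.from_quat(s["eef_rot"]).as_matrix()
    Rw=Rt@M[:3,:3];o=Rt@M[:3,3]+s["ee_pos"];c["R"]=Rw.T;c["t"]=-Rw.T@o;return c
def load(n): return cv2.imread(f"pics/{n}.png")
def crop(im,x,y,w,h,k): return cv2.resize(im[y:y+h,x:x+w],None,fx=k,fy=k,interpolation=cv2.INTER_CUBIC)
E
python3 - <<'E'
from h import *
a,b=load("scene0"),load("side0")
# caddy crops, 4x
cv2.imwrite("pics/c1.png",np.vstack([np.hstack([crop(a,210,210,200,125,2),crop(a,170,140,200,125,2)]),np.hstack([crop(b,180,175,200,150,2),crop(b,280,110,200,150,2)])]))
def blob(im,lo,hi,box):
    x,y,w,h=box;hsv=cv2.cvtColor(im[y:y+h,x:x+w],cv2.COLOR_BGR2HSV);m=cv2.inRange(hsv,lo,hi)
    n,l,s,c=cv2.connectedComponentsWithStats(m);i=1+np.argmax(s[1:,4]);return (s[i,:2]+[x,y]).tolist(),s[i,2:].tolist(),(c[i]+[x,y]).round(1).tolist()
print("jarcap",blob(a,(105,120,50),(130,255,255),(220,140,50,50)),blob(b,(105,120,50),(130,255,255),(360,115,55,60)))
print("tubcap",blob(a,(0,170,80),(6,255,255),(460,260,60,50)),blob(b,(0,170,80),(6,255,255),(240,365,60,60)))
for n,p,q,z in(("jar",(245,155),(388,136),.095),("tub",(488,281),(271,385),.088),("cave",(206,193),(313,139),.08),("bottle",(452,313),(187,361),.105),("turq",(288,142),(439,152),.095),("clip",(428,257),(359,341),.005)):
    print(n,onz(C["scene"],p,z).round(3),onz(C["side"],q,z).round(3))
E
```

```text
jarcap ([231, 148], [27, 19, 411], [243.9, 156.7]) ([374, 126], [29, 23, 551], [387.8, 137.1])
tubcap ([472, 272], [34, 23, 571], [488.8, 282.3]) ([249, 387], [1, 2, 2], [249.0, 387.5])
jar [ 0.452 -0.314  0.095] [ 0.445 -0.314  0.095]
tub [0.463 0.32  0.088] [0.464 0.315 0.088]
cave [ 0.601 -0.272  0.08 ] [ 0.598 -0.273  0.08 ]
bottle [0.59  0.326 0.105] [0.581 0.325 0.105]
turq [ 0.342 -0.286  0.095] [ 0.333 -0.292  0.095]
clip [0.383 0.15  0.005] [0.379 0.148 0.005]
```

View pics/c1.png

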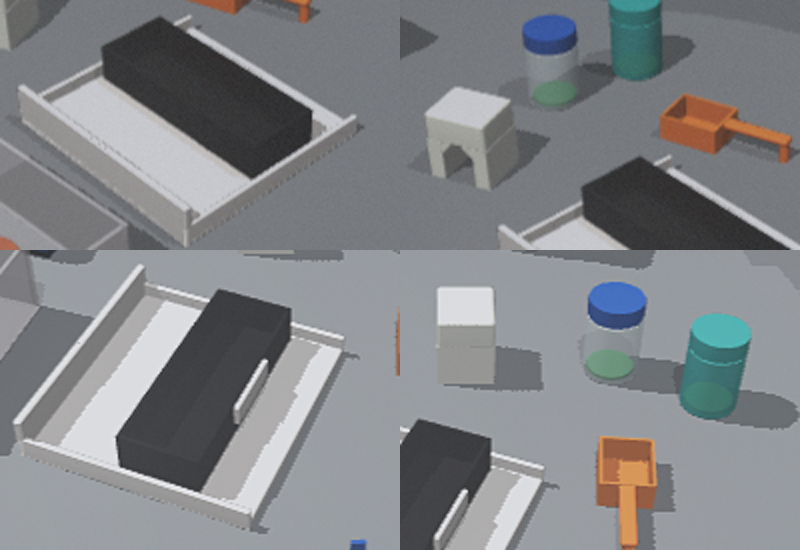

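The enlarged view shows the caddy corners, the tray rim corners, and the cave with its mouth facing the scene camera. I'll now fit their poses.

```bash
cat > fit.py <<'E'
from h import *
S,D=C["scene"],C["side"]
def fit(obs,x0,ext=0):
    def tr(p,X):
        c,s=np.cos(p[2]),np.sin(p[2]);X=np.array(X,float)
        if ext: X[0]+=0
        return np.array([p[0]+c*X[0]-s*X[1],p[1]+s*X[0]+c*X[1],X[2]])
    f=lambda p:np.concatenate([(proj(c,tr(p,X))[0]-uv) for c,uv,X in obs])
    r=least_squares(f,x0,loss="soft_l1");return r.x,r.fun.reshape(-1,2)
cad=[(S,(304,331),(.055,.121,0)),(S,(388,274),(-.17,.121,0)),(S,(221,270),(.055,-.121,0)),(S,(220,253),(.055,-.121,.045)),
(D,(191,277.5),(.055,.121,0)),(D,(305,312.5),(-.17,.121,0)),(D,(351.5,227.5),(-.17,-.121,0)),(D,(250,185),(.055,-.121,.045))]
p,r=fit(cad,[.6,0,0]);print("caddy",p.round(4),r.round(1).tolist())
t=[(D,(288.5,195),(.039,-.108,.052)),(D,(325.5,204),(-.039,-.108,.052)),(D,(239,269),(.039,.108,.052)),(D,(281,283),(-.039,.108,.052)),
(S,(261.5,234),(.039,-.108,.052)),(S,(290,218.5),(-.039,-.108,.052)),(S,(366,265),(-.039,.108,.052)),(S,(335,285),(.039,.108,.052))]
q,r=fit(t,[.55,0,p[2]]);print("tray",q.round(4),r.round(1).tolist())
d=q[:2]-p[:2];c,s=np.cos(p[2]),np.sin(p[2]);print("slide",-(c*d[0]+s*d[1]),"lat",-s*d[0]+c*d[1])
v=[(S,(184,190),0),(S,(195,183.5),1),(S,(226.5,188.5),2),(S,(213.5,201),3)];w=[(298.5,129),(326.5,128.5),(328,144),(298.5,145.5)]
print("cave corners scene",[onz(S,u,.08)[:2].round(3).tolist() for _,u,_ in v],"side",[onz(D,u,.08)[:2].round(3).tolist() for u in w])
s=read_state();print(Ro.from_quat(s["eef_rot"]).as_matrix().round(3))
E
python3 fit.py
```

```text
caddy [ 0.6407 -0.0085 -0.0641] [[-0.4, 1.6], [0.3, 1.7], [-0.1, -0.0], [-1.4, -1.1], [-0.0, 1.2], [1.2, 3.4], [1.0, -0.8], [-0.4, -3.0]]
tray [ 0.5635 -0.0018 -0.0624] [[0.0, -0.2], [-0.1, 0.6], [-1.2, 0.3], [-1.6, -0.8], [-0.8, -1.4], [-0.1, -1.2], [0.7, -0.8], [2.2, -2.0]]
slide 0.07752493385960593 lat 0.001699798148673719
cave corners scene [[0.625, -0.316], [0.592, -0.32], [0.56, -0.254], [0.61, -0.236]] side [[0.64, -0.299], [0.583, -0.321], [0.562, -0.266], [0.619, -0.24]]
[[ 0.893  0.451 -0.001]
 [ 0.451 -0.893  0.001]
 [-0.    -0.001 -1.   ]]
```

carry_out(
  deltas=[
    {"hand": 87,"dp": [0,-0.67,-0.11],"spin": -0.45},
    {"hand": 87,"dp": [0,-0.67,-0.11],"spin": -0.45},
    {"hand": 87,"dp": [0.3,-0.67,-0.11],"spin": -0.45},
    {"hand": 87,"dp": [0.6,-0.67,-0.11],"spin": -0.45},
    {"hand": 87,"dp": [1,-0.67,-0.11],"spin": -0.45},
    {"hand": 87,"dp": [1,-0.67,-0.11],"spin": -0.45},
    {"hand": 87,"dp": [1,-0.67,-0.11],"spin": -0.45},
    {"hand": 87,"dp": [1,-0.67,-0.11],"spin": -0.45},
    {"hand": 87,"dp": [1,-0.67,-0.11],"spin": -0.45},
    {"hand": 87,"dp": [1,-0.67,-0.11],"spin": -0.45},
    {"hand": 87,"dp": [1,-0.67,-0.11],"spin": -0.45},
    {"hand": 87,"dp": [1,-0.67,-0.11],"spin": -0.45},
  ],
)

```text
time: 1.3
ee_pos: [0.4293, -0.2957, 0.2498]
eef_rot: [0.59, 0.807, -0.0, -0.0]
ft_force: [-0.6, 0.4, -0.4]
width: 0.0871
grip_force: 0.0
```

```bash
cat >> h.py <<'E'
def pose():
    s=read_state();R=Ro.from_quat(s["eef_rot"]).as_matrix();return s,s["ee_pos"],np.arctan2(R[1,1],R[0,1])
def need(x,y,z,psi):
    s,p,a=pose();d=np.array([x,y,z])-p
    R=Ro.from_quat(s["eef_rot"]).as_matrix();print("at",p.round(4),"psi",a.round(4),"t",round(s["time"],2),"w",round(s["width"],4),"F",s["ft_force"].round(1),"-> dp",(R.T@d/.25).round(4),"spin",round(-((psi-a+np.pi)%(2*np.pi)-np.pi)/np.pi,4))
def snap(n,name="wrist"):
    s=read_state();im=cv2.cvtColor(camera(name),cv2.COLOR_RGB2BGR);cv2.imwrite(f"pics/{n}.png",im);return im,(wristcal(s) if name=="wrist" else C[name])
E
python3 -c "
from h import *
import pickle
im,c=snap('w1');pickle.dump(c,open('w1.pkl','wb'))
need(.52,-.25,.25,.3);print(read_state()['joint_positions'].round(2))
print(proj(c,[[.60,-.273,.08],[.448,-.314,.095]]))"
```

```text
at [ 0.4293 -0.2957  0.2499] psi 0.3084 t 1.35 w 0.0871 F [ 1.5  0.2 -0.1] -> dp [ 6.390e-02  4.013e-01 -3.000e-04] spin 0.0027
[ 0.88  0.11 -0.39  1.67  0.04  1.36  0.79]
[[499.90212243 252.13912682]
 [332.46923537 249.59009427]]
```

View pics/w1.png

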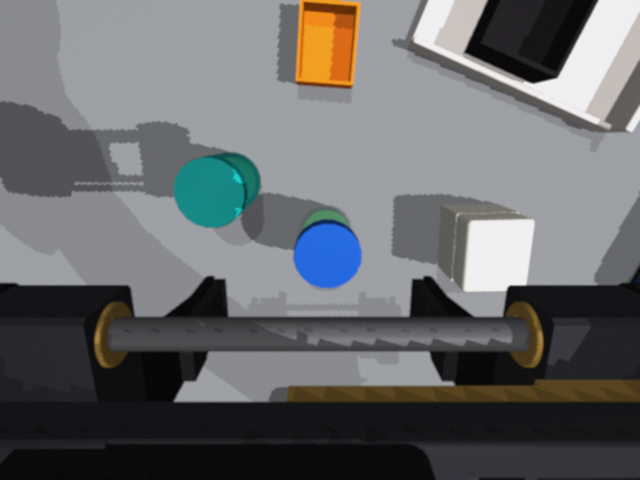

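The wrist view shows the jar cap's circle at (327,254). The cave top has corners at (465,219), (532,218), (528,290) and (467,291), and the decoy is at (211,191).

```bash
cat > m.py <<'E'
from h import *
import pickle
def capfit(im,c,lo,hi,z,r,guess):
    m=cv2.inRange(cv2.cvtColor(im,cv2.COLOR_BGR2HSV),lo,hi);u,v=proj(c,[*guess,z])[0];k=np.zeros_like(m);cv2.circle(k,(int(u),int(v)),70,255,-1);m&=k
    cs=max(cv2.findContours(m,cv2.RETR_EXTERNAL,cv2.CHAIN_APPROX_NONE)[0],key=cv2.contourArea)
    P=np.array([onz(c,q[0],z)[:2] for q in cs]);(x,y),R=cv2.minEnclosingCircle((P*1e4).astype(np.float32));return round(x/1e4,4),round(y/1e4,4),round(R/1e4,4)
def cavefit(im,c,guess):
    g=cv2.cvtColor(im,cv2.COLOR_BGR2GRAY);u,v=proj(c,[*guess,.08])[0].astype(int);m=((g>225)*255).astype(np.uint8)
    n,l=cv2.connectedComponents(m);m=((l==l[v,u])*255).astype(np.uint8)
    cs=max(cv2.findContours(m,cv2.RETR_EXTERNAL,cv2.CHAIN_APPROX_NONE)[0],key=cv2.contourArea)
    P=np.array([onz(c,q[0],.08)[:2] for q in cs]);return cv2.minAreaRect((P*1e3).astype(np.float32))
E
python3 - <<'E'
from m import *
im=load("w1");c=pickle.load(open("w1.pkl","rb"))
print("jar",capfit(im,c,(100,130,60),(130,255,255),.095,.031,(.448,-.314)))
print("cave",cavefit(im,c,(.6,-.273)))
print([onz(c,q,.08)[:2].round(4).tolist() for q in((465,219),(532,218),(528,290),(467,291))])
E
```

```text
jar (0.4445, -0.3199, 0.032)
cave ((600.1492919921875, -277.116455078125), (58.159912109375, 69.02127075195312), 19.150192260742188)
[[0.556, -0.2537], [0.6138, -0.2343], [0.6422, -0.2997], [0.5867, -0.3185]]
```

```bash
python3 -c "
from h import *
need(.600,-.277,.047,.334)"
```

```text
at [ 0.4293 -0.2957  0.2499] psi 0.3084 t 1.35 w 0.0871 F [ 1.5  0.2 -0.1] -> dp [-0.1362  0.6735  0.8116] spin -0.0082
```

carry_out(
  deltas=[
    {"hand": 87,"dp": [-0.136,0.673,0],"spin": -0.0082},
    {"hand": 87,"dp": [-0.136,0.673,0],"spin": -0.0082},
    {"hand": 87,"dp": [-0.136,0.673,0],"spin": -0.0082},
    {"hand": 87,"dp": [-0.136,0.673,0.0],"spin": -0.0082},
    {"hand": 87,"dp": [-0.136,0.673,0.2],"spin": -0.0082},
    {"hand": 87,"dp": [-0.136,0.673,0.4],"spin": -0.0082},
    {"hand": 87,"dp": [-0.136,0.673,0.55],"spin": -0.0082},
    {"hand": 87,"dp": [-0.136,0.673,0.65],"spin": -0.0082},
    {"hand": 87,"dp": [-0.136,0.673,0.75],"spin": -0.0082},
    {"hand": 87,"dp": [-0.136,0.673,0.81],"spin": -0.0082},
    {"hand": 87,"dp": [-0.136,0.673,0.81],"spin": -0.0082},
    {"hand": 55,"dp": [-0.136,0.673,0.81],"spin": -0.0082},
    {"hand": 55,"dp": [-0.136,0.673,0.81],"spin": -0.0082},
    {"hand": 55,"dp": [-0.136,0.673,0.81],"spin": -0.0082},
    {"hand": 55,"dp": [-0.136,0.673,0.81],"spin": -0.0082},
    {"hand": 55,"dp": [-0.136,0.673,0.81],"spin": -0.0082},
    {"hand": 55,"dp": [-0.136,0.673,0.81],"spin": -0.0082},
  ],
  force=25,
)

```text
time: 3.05
ee_pos: [0.6005, -0.2767, 0.0485]
eef_rot: [0.579, 0.815, 0.0, 0.001]
ft_force: [-0.7, 0.5, 4.8]
width: 0.0619
grip_force: 25.0
```

```bash
python3 -c "
from h import *
import pickle
im,c=snap('w2');pickle.dump(c,open('w2.pkl','wb'))
need(.600,-.277,.047,.334);print(read_state()['grip_force'])"
```

```text
at [ 0.6005 -0.2768  0.0485] psi 0.3364 t 3.1 w 0.0617 F [-1.2 -0.2  6.1] -> dp [-0.0001 -0.0023  0.0058] spin 0.0008
24.99849851243198
```

```bash
python3 -c "
from h import *
need(.559,-.068,.25,-.063)"
```

```text
at [ 0.6005 -0.2768  0.0485] psi 0.3364 t 3.1 w 0.0617 F [-1.2 -0.2  6.1] -> dp [ 0.8423  0.1195 -0.8069] spin 0.1271
```

carry_out(
  deltas=[
    {"hand": 55,"dp": [0,0,-0.1],"spin": 0},
    {"hand": 55,"dp": [0,0,-0.3],"spin": 0},
    {"hand": 55,"dp": [0,0,-0.5],"spin": 0},
    {"hand": 55,"dp": [0.1,0,-0.7],"spin": 0.03},
    {"hand": 55,"dp": [0.25,0.03,-0.8],"spin": 0.06},
    {"hand": 55,"dp": [0.4,0.06,-0.807],"spin": 0.09},
    {"hand": 55,"dp": [0.55,0.09,-0.807],"spin": 0.127},
    {"hand": 55,"dp": [0.7,0.12,-0.807],"spin": 0.127},
    {"hand": 55,"dp": [0.8,0.12,-0.807],"spin": 0.127},
    {"hand": 55,"dp": [0.842,0.12,-0.807],"spin": 0.127},
    {"hand": 55,"dp": [0.842,0.12,-0.807],"spin": 0.127},
    {"hand": 55,"dp": [0.842,0.12,-0.807],"spin": 0.127},
  ],
)

```text
time: 4.3
ee_pos: [0.5589, -0.0695, 0.249]
eef_rot: [0.729, 0.684, -0.0, 0.0]
ft_force: [-0.0, -1.4, -2.5]
width: 0.0619
grip_force: 25.0
```

```bash
python3 -c "
from h import *
import pickle
im,c=snap('w3');pickle.dump(c,open('w3.pkl','wb'))
g=cv2.convertScaleAbs(im,alpha=1,beta=0);g=(255*(im/255.)**.5).astype('uint8');cv2.imwrite('pics/w3b.png',g)
need(.559,-.068,.25,-.063)"
```

```text
at [ 0.5589 -0.0699  0.249 ] psi -0.0649 t 4.35 w 0.0622 F [-0.4 -0.7 -3. ] -> dp [ 0.0076 -0.0003 -0.0041] spin -0.0006
```

View pics/w3b.png

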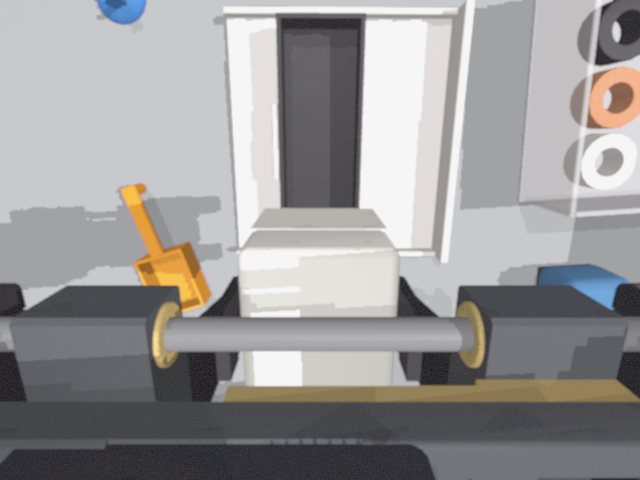

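The wrist view shows the tray between columns ~279 and 362 with its far (+y) end at row ~16, and the grip plate at (276,140). I'll extract the rim from the dark extents.

```bash
python3 - <<'E'
from m import *
im=load("w3");c=pickle.load(open("w3.pkl","rb"));g=cv2.cvtColor(im,cv2.COLOR_BGR2GRAY).astype(int)
print(g[120,265:300],g[120,345:380]);print(g[5:40,320])
L=[];R=[]
for v in range(30,200,5):
    row=g[v];t=90
    m=np.where(row[260:330]<t)[0];n=np.where(row[310:390]<t)[0]
    L.append(onz(c,(260+m[0]-.5,v),.052)[:2]);R.append(onz(c,(310+n[-1]+.5,v),.052)[:2])
L,R=np.array(L),np.array(R)
for n,P in(("L",L),("R",R)):
    k=np.polyfit(P[:,1],P[:,0],1);print(n,"yaw",-np.arctan(k[0]),"x at y=0",k[1],"res",np.abs(np.polyval(k,P[:,1])-P[:,0]).max())
v=np.where(g[5:60,320]<90)[0][0]+5;print("end",v,onz(c,(320,v-.5),.052))
E
```

```text
[199 199 199 199 199 199 197 210 231 239 237 223 164  93  47  36  34  28
  19  18  24  28  33  33  32  32  34  36  38  38  38  37  38  38  35] [ 26  25  24  26  24  26  26  25  23  21  15  13  15  26  33  43  84 165
 229 240 239 240 240 240 240 240 240 240 240 239 240 240 240 240 240]
[162 192 229 239 240 240 233 190 114  54  41  42  38  23  12  10  10  11
   9  10   9   9  13  15  19  22  22  24  27  32  34  35  35  35  34]
L yaw -0.07001155664263782 x at y=0 0.5255009709028893 res 0.0006175179817722309
R yaw -0.0694075098335605 x at y=0 0.6018350819617484 res 0.0004718153959237803
end 14 [0.5706699  0.10504829 0.052     ]
```

```bash
python3 -c "
from h import *
need(.559,-.0668,.065,-.0695)"
```

```text
at [ 0.5589 -0.0699  0.249 ] psi -0.0649 t 4.35 w 0.0622 F [-0.4 -0.7 -3. ] -> dp [ 1.290e-02 -3.000e-04  7.359e-01] spin 0.0015
```

carry_out(
  deltas=[
    {"hand": 55,"dp": [0.01,0,0.15],"spin": 0.0015},
    {"hand": 55,"dp": [0.01,0,0.3],"spin": 0.0015},
    {"hand": 55,"dp": [0.01,0,0.42],"spin": 0.0015},
    {"hand": 55,"dp": [0.01,0,0.5],"spin": 0.0015},
    {"hand": 55,"dp": [0.01,0,0.54],"spin": 0.0015},
    {"hand": 55,"dp": [0.01,0,0.54],"spin": 0.0015},
    {"hand": 55,"dp": [0.01,0,0.54],"spin": 0.0015},
  ],
)

```text
time: 5.05
ee_pos: [0.5597, -0.066, 0.1152]
eef_rot: [0.731, 0.683, 0.0, 0.0]
ft_force: [0.3, 0.1, -2.5]
width: 0.062
grip_force: 25.0
```

```bash
python3 -c "
from h import *
need(.559,-.0668,.065,-.0695)"
```

```text
at [ 0.5597 -0.066   0.1152] psi -0.068 t 5.05 w 0.062 F [ 0.3  0.1 -2.5] -> dp [-0.0033 -0.003   0.2009] spin 0.0005
```

carry_out(
  deltas=[
    {"hand": 55,"dp": [-0.003,-0.003,0.05],"spin": 0.0005},
    {"hand": 55,"dp": [-0.003,-0.003,0.1],"spin": 0.0005},
    {"hand": 55,"dp": [-0.003,-0.003,0.15],"spin": 0.0005},
    {"hand": 55,"dp": [-0.003,-0.003,0.18],"spin": 0.0005},
    {"hand": 55,"dp": [-0.003,-0.003,0.195],"spin": 0.0005},
    {"hand": 55,"dp": [-0.003,-0.003,0.199],"spin": 0.0005},
    {"hand": 55,"dp": [-0.003,-0.003,0.199],"spin": 0.0005},
    {"hand": 55,"dp": [-0.003,-0.003,0.199],"spin": 0.0005},
  ],
)

```text
time: 5.85
ee_pos: [0.5584, -0.0662, 0.0647]
eef_rot: [0.731, 0.682, 0.0, 0.0]
ft_force: [-0.5, 0.1, -2.7]
width: 0.0616
grip_force: 25.0
```

carry_out(
  deltas=[
    {"hand": 55,"dp": [0,0,0.004],"spin": 0},
    {"hand": 55,"dp": [0,0,0.008],"spin": 0},
    {"hand": 55,"dp": [0,0,0.008],"spin": 0},
    {"hand": 55,"dp": [0,0,0.008],"spin": 0},
  ],
)

```text
time: 6.25
ee_pos: [0.5592, -0.0663, 0.0643]
eef_rot: [0.731, 0.682, 0.001, 0.001]
ft_force: [-2.5, 0.1, 11.2]
width: 0.0617
grip_force: 25.0
```

Contact with the floor (force +11 N). Release, then rise.

carry_out(
  deltas=[
    {"hand": 87,"dp": [0,0,-0.004],"spin": 0},
    {"hand": 87,"dp": [0,0,-0.004],"spin": 0},
    {"hand": 87,"dp": [0,0,-0.004],"spin": 0},
    {"hand": 87,"dp": [0,0,-0.06],"spin": 0},
    {"hand": 87,"dp": [0,0,-0.2],"spin": 0},
    {"hand": 87,"dp": [0,0,-0.4],"spin": 0},
    {"hand": 87,"dp": [0,0,-0.6],"spin": 0},
    {"hand": 87,"dp": [0,0,-0.7],"spin": 0},
    {"hand": 87,"dp": [0,0,-0.74],"spin": 0},
    {"hand": 87,"dp": [0,0,-0.74],"spin": 0},
  ],
)

```text
time: 7.25
ee_pos: [0.5587, -0.0661, 0.2492]
eef_rot: [0.731, 0.682, 0.001, 0.001]
ft_force: [0.5, -0.1, -0.8]
width: 0.087
grip_force: 0.0
```

```bash
python3 -c "
from h import *
need(.4445,-.26,.25,-.0695)"
```

```text
at [ 0.5587 -0.0661  0.2492] psi -0.0687 t 7.25 w 0.087 F [ 0.5 -0.1 -0.8] -> dp [-0.8051 -0.4027 -0.004 ] spin 0.0003
```

carry_out(
  deltas=[
    {"hand": 87,"dp": [-0.2,-0.1,0],"spin": 0},
    {"hand": 87,"dp": [-0.4,-0.2,0],"spin": 0},
    {"hand": 87,"dp": [-0.6,-0.3,0],"spin": 0},
    {"hand": 87,"dp": [-0.75,-0.4,0],"spin": 0},
    {"hand": 87,"dp": [-0.805,-0.403,0],"spin": 0},
    {"hand": 87,"dp": [-0.805,-0.403,0],"spin": 0},
    {"hand": 87,"dp": [-0.805,-0.403,0],"spin": 0},
  ],
)

```text
time: 7.95
ee_pos: [0.4433, -0.2596, 0.2461]
eef_rot: [0.731, 0.682, -0.0, -0.001]
ft_force: [-0.0, 0.0, -0.0]
width: 0.0873
grip_force: 0.0
```

```bash
python3 -c "
from m import *
im,c=snap('w4')
print('jar',capfit(im,c,(100,130,60),(130,255,255),.095,.031,(.445,-.318)))
need(.4445,-.319,.055,-.0695)"
```

```text
jar (0.4458, -0.3187, 0.0331)
at [ 0.4439 -0.2588  0.2464] psi -0.0678 t 8.0 w 0.0871 F [-0.2  0.6  0.8] -> dp [-0.241   0.0197  0.7653] spin 0.0005
```

carry_out(
  deltas=[
    {"hand": 87,"dp": [-0.12,0.021,0.1],"spin": 0.0005},
    {"hand": 87,"dp": [-0.241,0.021,0.2],"spin": 0.0005},
    {"hand": 87,"dp": [-0.241,0.021,0.35],"spin": 0.0005},
    {"hand": 87,"dp": [-0.241,0.021,0.5],"spin": 0.0005},
    {"hand": 87,"dp": [-0.241,0.021,0.62],"spin": 0.0005},
    {"hand": 87,"dp": [-0.241,0.021,0.72],"spin": 0.0005},
    {"hand": 87,"dp": [-0.241,0.021,0.765],"spin": 0.0005},
    {"hand": 87,"dp": [-0.241,0.021,0.765],"spin": 0.0005},
    {"hand": 55,"dp": [-0.241,0.021,0.765],"spin": 0.0005},
    {"hand": 55,"dp": [-0.241,0.021,0.765],"spin": 0.0005},
    {"hand": 55,"dp": [-0.241,0.021,0.765],"spin": 0.0005},
    {"hand": 55,"dp": [-0.241,0.021,0.765],"spin": 0.0005},
    {"hand": 55,"dp": [-0.241,0.021,0.765],"spin": 0.0005},
  ],
  force=25,
)

```text
time: 9.3
ee_pos: [0.4455, -0.3208, 0.0571]
eef_rot: [0.732, 0.682, 0.0, 0.001]
ft_force: [0.7, -0.3, 3.5]
width: 0.0614
grip_force: 25.0
```

```bash
python3 -c "
from h import *
need(.5637,.0022,.25,-.0695)"
```

```text
at [ 0.4455 -0.3208  0.0571] psi -0.0704 t 9.3 w 0.0614 F [ 0.7 -0.3  3.5] -> dp [ 1.3215  0.3816 -0.7721] spin -0.0003
```

carry_out(
  deltas=[
    {"hand": 55,"dp": [0,0,-0.1],"spin": 0},
    {"hand": 55,"dp": [0,0,-0.25],"spin": 0},
    {"hand": 55,"dp": [0,0,-0.45],"spin": 0},
    {"hand": 55,"dp": [0,0,-0.6],"spin": 0},
    {"hand": 55,"dp": [0.12,0.05,-0.7],"spin": 0},
    {"hand": 55,"dp": [0.28,0.12,-0.77],"spin": 0},
    {"hand": 55,"dp": [0.45,0.2,-0.77],"spin": 0},
    {"hand": 55,"dp": [0.65,0.3,-0.77],"spin": 0},
    {"hand": 55,"dp": [0.82,0.38,-0.77],"spin": 0},
    {"hand": 55,"dp": [0.95,0.38,-0.77],"spin": 0},
    {"hand": 55,"dp": [1,0.38,-0.77],"spin": 0},
    {"hand": 55,"dp": [1,0.38,-0.77],"spin": 0},
  ],
)

```text
time: 10.5
ee_pos: [0.5571, -0.0754, 0.2485]
eef_rot: [0.73, 0.683, -0.0, -0.0]
ft_force: [-0.1, 0.6, -2.3]
width: 0.0615
grip_force: 25.0
```

```bash
python3 -c "
from h import *
im,c=snap('side5','side')
im2,c=snap('scene5','scene')
cv2.imwrite('pics/c5.png',np.hstack([crop(im,180,150,200,200,2),crop(im2,210,170,200,200,2)]))
need(.5637,.0022,.12,-.0695)"
```

```text
at [ 0.5569 -0.0793  0.2485] psi -0.0716 t 10.6 w 0.0615 F [ 0.2 -0.2 -2.8] -> dp [0.3276 0.0041 0.5138] spin -0.0007
```

View pics/c5.png

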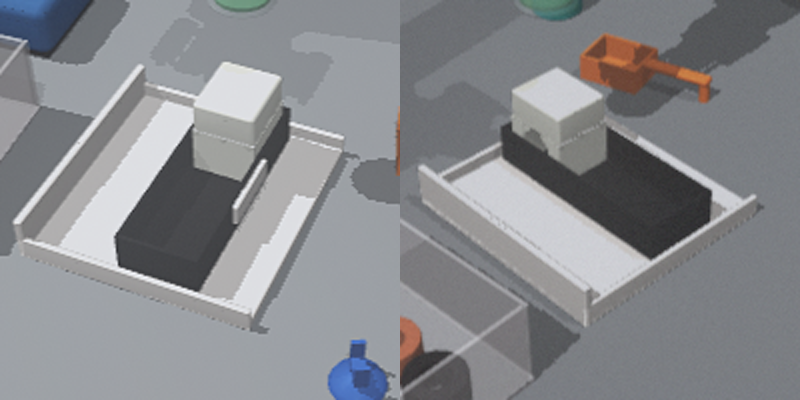

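The left and right crops show the cave upright in the tray at its -y end, with the jar held above. Next I move the jar across and lower it slowly.

carry_out(
  deltas=[
    {"hand": 55,"dp": [0.15,0.004,0],"spin": 0},
    {"hand": 55,"dp": [0.3,0.004,0.0],"spin": 0},
    {"hand": 55,"dp": [0.326,0.004,0.1],"spin": 0},
    {"hand": 55,"dp": [0.326,0.004,0.2],"spin": 0},
    {"hand": 55,"dp": [0.326,0.004,0.3],"spin": 0},
    {"hand": 55,"dp": [0.326,0.004,0.4],"spin": 0},
    {"hand": 55,"dp": [0.326,0.004,0.43],"spin": 0},
    {"hand": 55,"dp": [0.326,0.004,0.43],"spin": 0},
    {"hand": 55,"dp": [0.326,0.004,0.43],"spin": 0},
  ],
)

```text
time: 11.5
ee_pos: [0.5647, 0.0026, 0.1425]
eef_rot: [0.732, 0.681, 0.0, 0.001]
ft_force: [0.9, 0.2, -2.1]
width: 0.0615
grip_force: 25.0
```

```bash
python3 -c "
from h import *
im,c=snap('w5')
need(.5637,.0015,.0735,-.0695)"
```

```text
at [0.5649 0.0029 0.1428] psi -0.0713 t 11.55 w 0.0618 F [-1.1 -0.8 -2.4] -> dp [-0.006  -0.0051  0.2771] spin -0.0006
```

carry_out(
  deltas=[
    {"hand": 55,"dp": [-0.005,-0.004,0.04],"spin": 0},
    {"hand": 55,"dp": [-0.005,-0.004,0.08],"spin": 0},
    {"hand": 55,"dp": [-0.005,-0.004,0.12],"spin": 0},
    {"hand": 55,"dp": [-0.005,-0.004,0.16],"spin": 0},
    {"hand": 55,"dp": [-0.005,-0.004,0.2],"spin": 0},
    {"hand": 55,"dp": [-0.005,-0.004,0.23],"spin": 0},
    {"hand": 55,"dp": [-0.005,-0.004,0.25],"spin": 0},
    {"hand": 55,"dp": [-0.005,-0.004,0.26],"spin": 0},
    {"hand": 55,"dp": [-0.005,-0.004,0.266],"spin": 0},
    {"hand": 55,"dp": [-0.005,-0.004,0.272],"spin": 0},
    {"hand": 55,"dp": [-0.005,-0.004,0.272],"spin": 0},
    {"hand": 55,"dp": [-0.005,-0.004,0.272],"spin": 0},
  ],
)

```text
time: 12.75
ee_pos: [0.5631, 0.0023, 0.0735]
eef_rot: [0.732, 0.682, 0.0, 0.0]
ft_force: [-0.6, -0.1, -1.6]
width: 0.0617
grip_force: 25.0
```

Still carrying; ease down in sub-millimetre steps.

carry_out(
  deltas=[
    {"hand": 55,"dp": [0,0,0.002],"spin": 0},
    {"hand": 55,"dp": [0,0,0.004],"spin": 0},
    {"hand": 55,"dp": [0,0,0.006],"spin": 0},
    {"hand": 55,"dp": [0,0,0.006],"spin": 0},
    {"hand": 55,"dp": [0,0,0.006],"spin": 0},
  ],
)

```text
time: 13.25
ee_pos: [0.5633, 0.0023, 0.073]
eef_rot: [0.732, 0.682, 0.0, 0.0]
ft_force: [-3.4, -0.7, 9.8]
width: 0.0616
grip_force: 25.0
```

carry_out(
  deltas=[
    {"hand": 60,"dp": [0,0,0.0],"spin": 0},
    {"hand": 66,"dp": [0,0,0.0],"spin": 0},
    {"hand": 87,"dp": [0,0,0],"spin": 0},
    {"hand": 87,"dp": [0,0,0],"spin": 0},
    {"hand": 87,"dp": [0,0,-0.06],"spin": 0},
    {"hand": 87,"dp": [0,0,-0.2],"spin": 0},
    {"hand": 87,"dp": [0,0,-0.4],"spin": 0},
    {"hand": 87,"dp": [0.15,-0.06,-0.6],"spin": 0},
    {"hand": 87,"dp": [0.3,-0.12,-0.7],"spin": 0},
    {"hand": 87,"dp": [0.5,-0.2,-0.7],"spin": 0},
    {"hand": 87,"dp": [0.7,-0.3,-0.7],"spin": 0},
    {"hand": 87,"dp": [0.85,-0.4,-0.7],"spin": 0},
    {"hand": 87,"dp": [0.97,-0.47,-0.7],"spin": 0},
    {"hand": 87,"dp": [1,-0.48,-0.7],"spin": 0},
    {"hand": 87,"dp": [1,-0.48,-0.7],"spin": 0},
  ],
)

```text
time: 14.75
ee_pos: [0.4599, 0.262, 0.2479]
eef_rot: [0.73, 0.683, 0.001, 0.0]
ft_force: [1.3, -1.0, 0.0]
width: 0.0872
grip_force: 0.0
```

```bash
python3 -c "
from m import *
im,c=snap('w6')
print('tub',capfit(im,c,(0,150,60),(8,255,255),.088,.03,(.464,.318)),proj(c,[.464,.318,.088]))
need(.464,.318,.055,-.0695);print(read_state()['joint_positions'].round(2))"
```

```text
tub (0.4617, 0.3213, 0.0296) [[319.40378416 158.17384816]]
at [0.461  0.26   0.2475] psi -0.0694 t 14.8 w 0.0871 F [ 0.8 -0.1  0.3] -> dp [ 0.2324 -0.0048  0.7699] spin 0.0
[ 0.05  0.17 -0.73  1.65  0.12  1.37 -0.76]
```

View pics/w6.png

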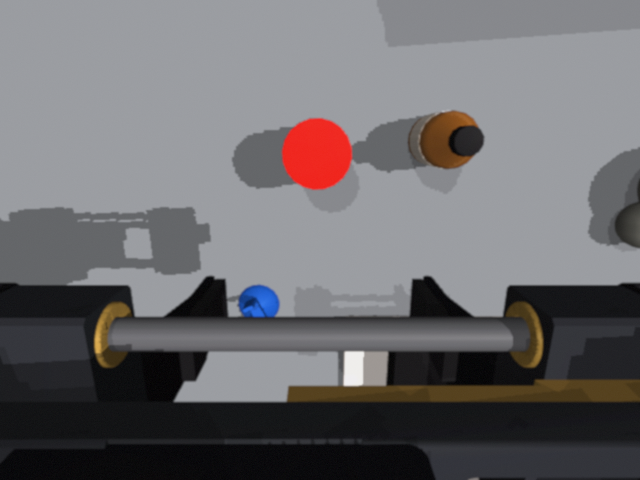

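The view shows the tub's red cap at (317,153), the bottle at (450,140), and the clip at (258,302), well clear of the fingers.

carry_out(
  deltas=[
    {"hand": 87,"dp": [0.12,-0.013,0.1],"spin": 0},
    {"hand": 87,"dp": [0.242,-0.013,0.2],"spin": 0},
    {"hand": 87,"dp": [0.242,-0.013,0.35],"spin": 0},
    {"hand": 87,"dp": [0.242,-0.013,0.5],"spin": 0},
    {"hand": 87,"dp": [0.242,-0.013,0.63],"spin": 0},
    {"hand": 87,"dp": [0.242,-0.013,0.73],"spin": 0},
    {"hand": 87,"dp": [0.242,-0.013,0.782],"spin": 0},
    {"hand": 87,"dp": [0.242,-0.013,0.782],"spin": 0},
    {"hand": 53,"dp": [0.242,-0.013,0.782],"spin": 0},
    {"hand": 53,"dp": [0.242,-0.013,0.782],"spin": 0},
    {"hand": 53,"dp": [0.242,-0.013,0.782],"spin": 0},
    {"hand": 53,"dp": [0.242,-0.013,0.782],"spin": 0},
    {"hand": 53,"dp": [0.242,-0.013,0.782],"spin": 0},
  ],
  force=25,
)

```text
time: 16.1
ee_pos: [0.4622, 0.3208, 0.0519]
eef_rot: [0.732, 0.682, 0.0, 0.0]
ft_force: [0.3, 0.0, 4.3]
width: 0.0595
grip_force: 25.0
```

```bash
python3 -c "
from h import *
need(.5684,.069,.25,-.0695)"
```

```text
at [0.4622 0.3208 0.0519] psi -0.0704 t 16.1 w 0.0595 F [0.3 0.  4.3] -> dp [-0.9747  0.4953 -0.7922] spin -0.0003
```

carry_out(
  deltas=[
    {"hand": 53,"dp": [0,0,-0.1],"spin": 0},
    {"hand": 53,"dp": [0,0,-0.25],"spin": 0},
    {"hand": 53,"dp": [0,0,-0.45],"spin": 0},
    {"hand": 53,"dp": [0,0,-0.62],"spin": 0},
    {"hand": 53,"dp": [-0.12,0.06,-0.75],"spin": 0},
    {"hand": 53,"dp": [-0.3,0.15,-0.79],"spin": 0},
    {"hand": 53,"dp": [-0.48,0.25,-0.79],"spin": 0},
    {"hand": 53,"dp": [-0.66,0.35,-0.79],"spin": 0},
    {"hand": 53,"dp": [-0.82,0.44,-0.79],"spin": 0},
    {"hand": 53,"dp": [-0.93,0.48,-0.79],"spin": 0},
    {"hand": 53,"dp": [-0.975,0.495,-0.79],"spin": 0},
    {"hand": 53,"dp": [-0.975,0.495,-0.79],"spin": 0},
    {"hand": 53,"dp": [-0.975,0.495,-0.79],"spin": 0},
  ],
)

```text
time: 17.4
ee_pos: [0.5676, 0.0706, 0.2488]
eef_rot: [0.731, 0.682, 0.0, -0.0]
ft_force: [0.1, -0.4, -2.1]
width: 0.0595
grip_force: 25.0
```

```bash
python3 - <<'E'
from m import *
need(.5684,.0685,.115,-.0695)
for n in("scene","side"):
    im,c=snap(n+"7",n); 
    if n=="scene": print("jar",capfit(im,c,(105,120,50),(130,255,255),.111,.031,(.564,.004)))
    globals()[n]=im
cv2.imwrite('pics/c7.png',np.hstack([crop(side,180,120,200,220,2),crop(scene,210,150,200,220,2)]))
E
```

```text
at [0.5676 0.0706 0.2488] psi -0.0686 t 17.4 w 0.0595 F [ 0.1 -0.4 -2.1] -> dp [-0.0085  0.004   0.5351] spin 0.0003
jar (0.5727, 0.0099, 0.0409)
```

View pics/c7.png

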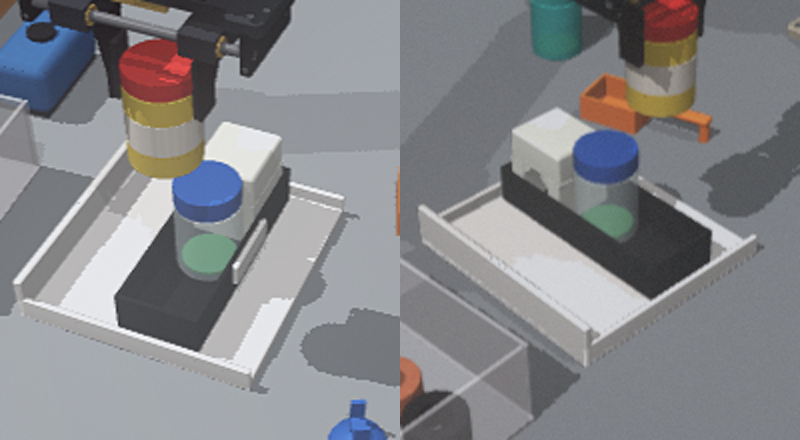

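The crops show the jar upright next to the cave (cap top centre near (313,221) in the scene view and (284,209) in the side view), with the tub held above the free end.

```bash
python3 -c "
from h import *
print(onz(C['scene'],(312.7,222),.111),onz(C['side'],(283.8,209.2),.111))
# cave top: scene/side corners
print([onz(C['side'],(180+u/2,120+v/2),.096)[:2].round(4).tolist() for u,v in((222,122),(283,138),(273,185))])
"
```

```text
[ 0.56004944 -0.00209458  0.111     ] [ 0.56397527 -0.00559312  0.111     ]
[[0.586, -0.1025], [0.5237, -0.0984], [0.5119, -0.032]]
```

carry_out(
  deltas=[
    {"hand": 53,"dp": [-0.008,0.004,0.1],"spin": 0},
    {"hand": 53,"dp": [-0.008,0.004,0.2],"spin": 0},
    {"hand": 53,"dp": [-0.008,0.004,0.3],"spin": 0},
    {"hand": 53,"dp": [-0.008,0.004,0.38],"spin": 0},
    {"hand": 53,"dp": [-0.008,0.004,0.4],"spin": 0},
    {"hand": 53,"dp": [-0.008,0.004,0.4],"spin": 0},
    {"hand": 53,"dp": [-0.008,0.004,0.4],"spin": 0},
  ],
)

```text
time: 18.2
ee_pos: [0.5695, 0.0676, 0.1501]
eef_rot: [0.731, 0.682, 0.001, 0.0]
ft_force: [-0.4, -0.8, -1.8]
width: 0.0594
grip_force: 25.0
```

```bash
python3 -c "
from h import *
need(.5683,.0680,.0685,-.0695)"
```

```text
at [0.5695 0.0676 0.1501] psi -0.0695 t 18.2 w 0.0594 F [-0.4 -0.8 -1.8] -> dp [ 0.0013 -0.0056  0.3263] spin 0.0
```

carry_out(
  deltas=[
    {"hand": 53,"dp": [0.001,-0.004,0.06],"spin": 0},
    {"hand": 53,"dp": [0.001,-0.004,0.12],"spin": 0},
    {"hand": 53,"dp": [0.001,-0.004,0.18],"spin": 0},
    {"hand": 53,"dp": [0.001,-0.004,0.24],"spin": 0},
    {"hand": 53,"dp": [0.001,-0.004,0.28],"spin": 0},
    {"hand": 53,"dp": [0.001,-0.004,0.31],"spin": 0},
    {"hand": 53,"dp": [0.001,-0.004,0.32],"spin": 0},
    {"hand": 53,"dp": [0.001,-0.004,0.324],"spin": 0},
    {"hand": 53,"dp": [0.001,-0.004,0.324],"spin": 0},
    {"hand": 53,"dp": [0.001,-0.004,0.324],"spin": 0},
  ],
)

```text
time: 19.2
ee_pos: [0.5684, 0.0671, 0.0683]
eef_rot: [0.732, 0.682, 0.0, 0.0]
ft_force: [0.7, 0.0, -1.8]
width: 0.0597
grip_force: 25.0
```

carry_out(
  deltas=[
    {"hand": 53,"dp": [-0.004,0,0],"spin": 0},
    {"hand": 53,"dp": [-0.008,0,0],"spin": 0},
    {"hand": 53,"dp": [-0.012,0,0],"spin": 0},
    {"hand": 53,"dp": [-0.012,0,0],"spin": 0},
    {"hand": 53,"dp": [-0.012,0,0],"spin": 0},
  ],
)

```text
time: 19.7
ee_pos: [0.5679, 0.0639, 0.0679]
eef_rot: [0.732, 0.682, -0.0, 0.0]
ft_force: [-1.2, -0.9, -0.2]
width: 0.0596
grip_force: 25.0
```

carry_out(
  deltas=[
    {"hand": 53,"dp": [-0.004,0,0],"spin": 0},
    {"hand": 53,"dp": [-0.008,0,0],"spin": 0},
    {"hand": 53,"dp": [-0.012,0,0],"spin": 0},
    {"hand": 53,"dp": [-0.012,0,0],"spin": 0},
    {"hand": 53,"dp": [-0.012,0,0],"spin": 0},
  ],
)

```text
time: 20.2
ee_pos: [0.5677, 0.0613, 0.0679]
eef_rot: [0.731, 0.682, 0.0, 0.0]
ft_force: [0.1, 1.3, 0.1]
width: 0.0596
grip_force: 25.0
```

carry_out(
  deltas=[
    {"hand": 53,"dp": [-0.004,0,0],"spin": 0},
    {"hand": 53,"dp": [-0.008,0,0],"spin": 0},
    {"hand": 53,"dp": [-0.012,0,0],"spin": 0},
    {"hand": 53,"dp": [-0.012,0,0],"spin": 0},
    {"hand": 53,"dp": [-0.012,0,0],"spin": 0},
  ],
)

```text
time: 20.7
ee_pos: [0.5675, 0.0585, 0.068]
eef_rot: [0.731, 0.682, 0.0, 0.0]
ft_force: [-0.1, 6.0, 0.3]
width: 0.0593
grip_force: 25.0
```

carry_out(
  deltas=[
    {"hand": 53,"dp": [0,0,0.003],"spin": 0},
    {"hand": 53,"dp": [0,0,0.003],"spin": 0},
    {"hand": 58,"dp": [0,0,0.003],"spin": 0},
    {"hand": 66,"dp": [0,0,0.002],"spin": 0},
    {"hand": 87,"dp": [0,0,0.0],"spin": 0},
    {"hand": 87,"dp": [0,0,0],"spin": 0},
    {"hand": 87,"dp": [0,0,-0.06],"spin": 0},
    {"hand": 87,"dp": [0,0,-0.2],"spin": 0},
    {"hand": 87,"dp": [0,0,-0.4],"spin": 0},
    {"hand": 87,"dp": [0,0,-0.6],"spin": 0},
    {"hand": 87,"dp": [0,0,-0.72],"spin": 0},
    {"hand": 87,"dp": [0,0,-0.72],"spin": 0},
    {"hand": 87,"dp": [0,0,-0.72],"spin": 0},
  ],
)

```text
time: 22.0
ee_pos: [0.5675, 0.058, 0.2489]
eef_rot: [0.732, 0.682, 0.0, 0.001]
ft_force: [0.4, -0.7, 0.1]
width: 0.087
grip_force: 0.0
```

```bash
python3 - <<'E'
from m import *
w,c=snap("w8")
for n in("scene","side"): globals()[n]=snap(n+"8",n)[0]
cv2.imwrite('pics/c8.png',np.hstack([crop(side,180,150,200,200,2),crop(scene,210,170,200,200,2)]))
# push pose: local (-.12, 0) from tray centre
need(.5635-.115*.9976,-.0025+.115*.0694,.25,-.0695)
E
```

```text
at [0.5667 0.0578 0.2466] psi -0.0704 t 22.15 w 0.0869 F [ 0.1  0.  -0.2] -> dp [-0.242  -0.4559 -0.0124] spin -0.0003
```

View pics/c8.png

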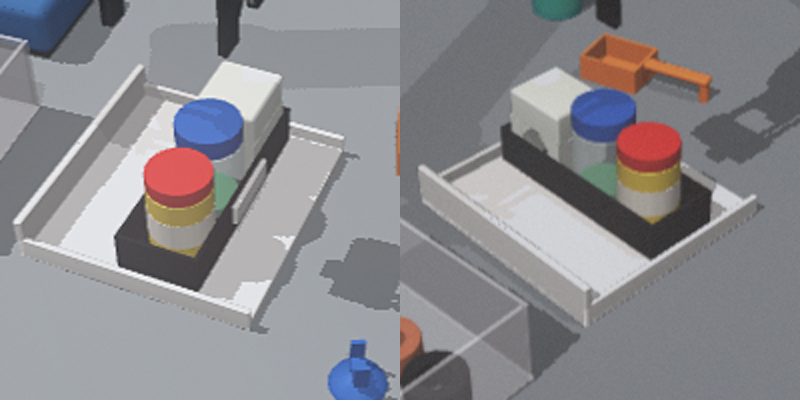

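All three items stand upright in one tight row in the tray. Before pushing I need to avoid the gripper body overhanging the jar. I'll push on the front wall beside the cave, whose top is lower (z = 96 mm).

```bash
python3 - <<'E'
from h import *
import pickle
c=pickle.load(open("w3.pkl","rb"))
for q in((133,190),(158,250),(208,300),(140,265)): print("scoop",onz(c,q,.02).round(3))
need(.4585,-.0704,.25,-.0695)
E
```

```text
scoop [ 0.364 -0.038  0.02 ]
scoop [ 0.379 -0.105  0.02 ]
scoop [ 0.425 -0.168  0.02 ]
scoop [ 0.356 -0.121  0.02 ]
at [0.5667 0.0578 0.2466] psi -0.0704 t 22.15 w 0.0869 F [ 0.1  0.  -0.2] -> dp [-0.5421 -0.3957 -0.0123] spin -0.0003
```

carry_out(
  deltas=[
    {"hand": 0,"dp": [-0.15,-0.1,0],"spin": 0},
    {"hand": 0,"dp": [-0.3,-0.2,0],"spin": 0},
    {"hand": 0,"dp": [-0.45,-0.32,0],"spin": 0},
    {"hand": 0,"dp": [-0.542,-0.396,0],"spin": 0},
    {"hand": 0,"dp": [-0.542,-0.396,0],"spin": 0},
    {"hand": 0,"dp": [-0.542,-0.396,0.15],"spin": 0},
    {"hand": 0,"dp": [-0.542,-0.396,0.3],"spin": 0},
    {"hand": 0,"dp": [-0.542,-0.396,0.42],"spin": 0},
    {"hand": 0,"dp": [-0.542,-0.396,0.5],"spin": 0},
    {"hand": 0,"dp": [-0.542,-0.396,0.5],"spin": 0},
  ],
)

```text
time: 23.15
ee_pos: [0.4571, -0.0692, 0.1197]
eef_rot: [0.731, 0.682, -0.002, -0.003]
ft_force: [0.0, 0.2, 0.7]
width: 0.0148
grip_force: 0.0
```

```bash
python3 - <<'E'
from h import *
need(.4585,-.0704,.036,-.0695)
E
```

```text
at [ 0.4571 -0.0692  0.1197] psi -0.0694 t 23.15 w 0.0148 F [0.  0.2 0.7] -> dp [-0.0051  0.008   0.3346] spin 0.0
```

carry_out(
  deltas=[
    {"hand": 0,"dp": [-0.005,0,0.1],"spin": 0},
    {"hand": 0,"dp": [-0.005,0,0.2],"spin": 0},
    {"hand": 0,"dp": [-0.005,0,0.28],"spin": 0},
    {"hand": 0,"dp": [-0.005,0,0.32],"spin": 0},
    {"hand": 0,"dp": [-0.005,0,0.335],"spin": 0},
    {"hand": 0,"dp": [-0.005,0,0.335],"spin": 0},
    {"hand": 0,"dp": [-0.005,0,0.335],"spin": 0},
  ],
)

```text
time: 23.85
ee_pos: [0.4598, -0.0714, 0.0401]
eef_rot: [0.732, 0.682, 0.0, 0.001]
ft_force: [0.4, 0.7, -0.0]
width: 0.0004
grip_force: 0.0
```

carry_out(
  deltas=[
    {"hand": 0,"dp": [0,0.03,0.012],"spin": 0},
    {"hand": 0,"dp": [0,0.06,0.014],"spin": 0},
    {"hand": 0,"dp": [0,0.09,0.014],"spin": 0},
    {"hand": 0,"dp": [0,0.11,0.014],"spin": 0},
    {"hand": 0,"dp": [0,0.13,0.014],"spin": 0},
    {"hand": 0,"dp": [0,0.15,0.014],"spin": 0},
    {"hand": 0,"dp": [0,0.165,0.014],"spin": 0},
    {"hand": 0,"dp": [0,0.18,0.014],"spin": 0},
    {"hand": 0,"dp": [0,0.195,0.014],"spin": 0},
    {"hand": 0,"dp": [0,0.21,0.014],"spin": 0},
    {"hand": 0,"dp": [0,0.225,0.014],"spin": 0},
    {"hand": 0,"dp": [0,0.24,0.014],"spin": 0},
  ],
)

```text
time: 25.05
ee_pos: [0.5188, -0.0756, 0.0356]
eef_rot: [0.732, 0.682, -0.0, -0.0]
ft_force: [-4.2, -0.2, 4.9]
width: 0.0004
grip_force: 2.5
```

carry_out(
  deltas=[
    {"hand": 0,"dp": [0,0.015,0],"spin": 0},
    {"hand": 0,"dp": [0,0.03,0],"spin": 0},
    {"hand": 0,"dp": [0,0.045,0],"spin": 0},
    {"hand": 0,"dp": [0,0.06,0],"spin": 0},
    {"hand": 0,"dp": [0,0.075,0],"spin": 0},
    {"hand": 0,"dp": [0,0.09,0],"spin": 0},
    {"hand": 0,"dp": [0,0.105,0],"spin": 0},
    {"hand": 0,"dp": [0,0.12,0],"spin": 0},
    {"hand": 0,"dp": [0,0.135,0],"spin": 0},
    {"hand": 0,"dp": [0,0.15,0],"spin": 0},
    {"hand": 0,"dp": [0,0.165,0],"spin": 0},
    {"hand": 0,"dp": [0,0.18,0],"spin": 0},
    {"hand": 0,"dp": [0,0.195,0],"spin": 0},
    {"hand": 0,"dp": [0,0.205,0],"spin": 0},
    {"hand": 0,"dp": [0,0.215,0],"spin": 0},
    {"hand": 0,"dp": [0,0.22,0],"spin": 0},
    {"hand": 0,"dp": [0,0.22,0],"spin": 0},
  ],
)

```text
time: 26.75
ee_pos: [0.574, -0.0794, 0.0355]
eef_rot: [0.732, 0.682, 0.0, 0.0]
ft_force: [-3.3, 0.2, 1.9]
width: 0.0001
grip_force: 1.4
```

Now approach the stop in 1 mm steps.

carry_out(
  deltas=[
    {"hand": 0,"dp": [0,0.004,0],"spin": 0},
    {"hand": 0,"dp": [0,0.008,0],"spin": 0},
    {"hand": 0,"dp": [0,0.012,0],"spin": 0},
    {"hand": 0,"dp": [0,0.016,0],"spin": 0},
    {"hand": 0,"dp": [0,0.02,0],"spin": 0},
    {"hand": 0,"dp": [0,0.024,0],"spin": 0},
    {"hand": 0,"dp": [0,0.024,0],"spin": 0},
  ],
)

```text
time: 27.45
ee_pos: [0.5799, -0.0799, 0.0355]
eef_rot: [0.732, 0.682, 0.0, 0.0]
ft_force: [-3.1, 0.7, 3.4]
width: 0.0007
grip_force: 1.9
```

carry_out(
  deltas=[
    {"hand": 0,"dp": [0,0.004,0],"spin": 0},
    {"hand": 0,"dp": [0,0.008,0],"spin": 0},
    {"hand": 0,"dp": [0,0.012,0],"spin": 0},
    {"hand": 0,"dp": [0,0.016,0],"spin": 0},
    {"hand": 0,"dp": [0,0.016,0],"spin": 0},
  ],
)

```text
time: 27.95
ee_pos: [0.5839, -0.0801, 0.0355]
eef_rot: [0.732, 0.682, 0.0, 0.0]
ft_force: [-4.0, 1.2, 3.0]
width: 0.0003
grip_force: 1.9
```

carry_out(
  deltas=[
    {"hand": 0,"dp": [0,0.004,0],"spin": 0},
    {"hand": 0,"dp": [0,0.008,0],"spin": 0},
    {"hand": 0,"dp": [0,0.012,0],"spin": 0},
    {"hand": 0,"dp": [0,0.012,0],"spin": 0},
  ],
)

```text
time: 28.35
ee_pos: [0.5869, -0.0803, 0.0356]
eef_rot: [0.732, 0.682, 0.0, 0.0]
ft_force: [-3.8, 1.3, 2.9]
width: 0.0003
grip_force: 1.9
```

carry_out(
  deltas=[
    {"hand": 0,"dp": [0,0.004,0],"spin": 0},
    {"hand": 0,"dp": [0,0.008,0],"spin": 0},
    {"hand": 0,"dp": [0,0.012,0],"spin": 0},
    {"hand": 0,"dp": [0,0.012,0],"spin": 0},
  ],
)

```text
time: 28.75
ee_pos: [0.5899, -0.0808, 0.0355]
eef_rot: [0.732, 0.682, -0.0, 0.0]
ft_force: [-4.1, -0.4, 3.5]
width: 0.0002
grip_force: 2.1
```

```bash
python3 - <<'E'
from m import *
for n in("scene","side"): globals()[n]=snap(n+"9",n)[0]
cv2.imwrite('pics/c9.png',np.hstack([crop(side,180,130,200,220,2),crop(scene,210,150,200,220,2)]))
E
```

```text
(no output)
```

View pics/c9.png

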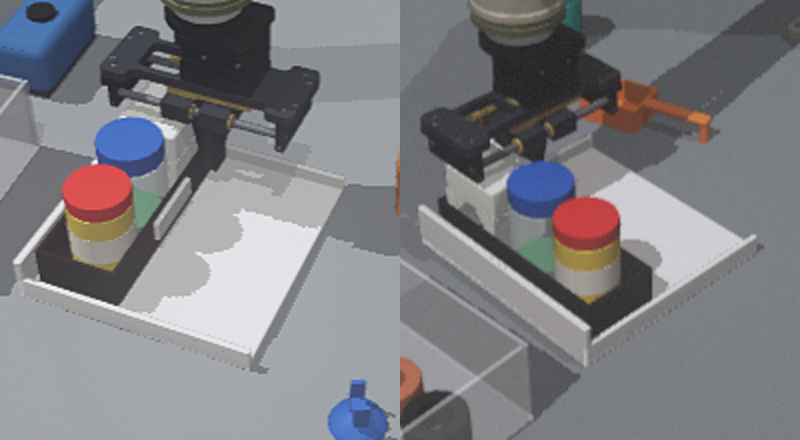

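The picture shows the row intact and the tray within a few mm of the back wall. I'll keep pushing until the force rises.

carry_out(
  deltas=[
    {"hand": 0,"dp": [0,0.004,0],"spin": 0},
    {"hand": 0,"dp": [0,0.008,0],"spin": 0},
    {"hand": 0,"dp": [0,0.012,0],"spin": 0},
    {"hand": 0,"dp": [0,0.012,0],"spin": 0},
  ],
)

```text
time: 29.25
ee_pos: [0.5902, -0.0808, 0.0353]
eef_rot: [0.732, 0.682, -0.002, -0.002]
ft_force: [-18.0, 0.1, 14.0]
width: 0.0008
grip_force: 9.1
```

The force jumped to 18 N with no further travel, so the tray is at its stop. Back off and rise.

carry_out(
  deltas=[
    {"hand": 0,"dp": [0,-0.02,0],"spin": 0},
    {"hand": 0,"dp": [0,-0.08,0],"spin": 0},
    {"hand": 0,"dp": [0,-0.2,0],"spin": 0},
    {"hand": 0,"dp": [0,-0.35,0],"spin": 0},
    {"hand": 0,"dp": [0,-0.42,0],"spin": 0},
    {"hand": 0,"dp": [0,-0.42,-0.1],"spin": 0},
    {"hand": 0,"dp": [0,-0.42,-0.3],"spin": 0},
    {"hand": 0,"dp": [0,-0.42,-0.5],"spin": 0},
    {"hand": 0,"dp": [0,-0.42,-0.7],"spin": 0},
    {"hand": 0,"dp": [0,-0.42,-0.85],"spin": 0},
    {"hand": 0,"dp": [0,-0.42,-0.9],"spin": 0},
    {"hand": 0,"dp": [0,-0.42,-0.9],"spin": 0},
  ],
)

```text
time: 30.45
ee_pos: [0.4891, -0.0735, 0.2621]
eef_rot: [0.732, 0.682, 0.001, 0.002]
ft_force: [-0.3, 0.0, -0.1]
width: 0.0002
grip_force: 0.0
```

```bash
python3 - <<'E'
from m import *
for n in("scene","side"): globals()[n]=snap(n+"10",n)[0]
cv2.imwrite('pics/c10.png',np.hstack([crop(side,180,130,200,220,2),crop(scene,210,150,200,220,2)]))
need(.5,0,.3,0)
E
```

```text
at [ 0.4876 -0.0734  0.2591] psi -0.0703 t 30.55 w 0.0006 F [ 0.4 -0.1  0.1] -> dp [ 0.2964  0.0285 -0.1636] spin -0.0224
```

View pics/c10.png

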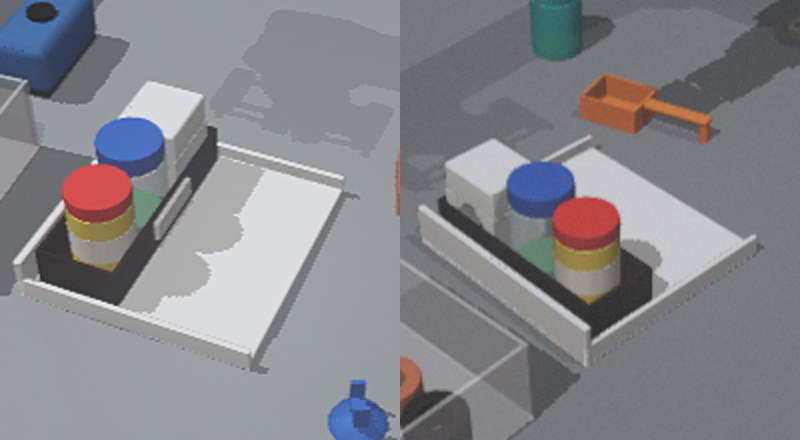

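The cave, jar and tub stand upright in a tight row. The tray is home, the robot is clear, and the bystanders have not moved.

```bash
python3 -c "
from bench import *
print(close_job())"
```

```text
the job is handed in; nothing more can be done
None
```

The cave, glass jar and tub stand upright in one tight row in the tray, the tray is pushed home against its stop, the jar was lowered gently, and the job was handed in at about 31 s; no verdict came back.

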